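# Index the decorating wheel by one station

### The arm

A 6-joint arm with a two-finger parallel gripper is mounted at the origin on the work surface. World frame = base frame: x ahead of the robot, y to its left, z up, the work surface at z = 0. Lengths are in m, angles in rad, forces in N, time in s.
With the tool pointing down it reaches from about 0.325 to 0.925 m from the base axis. Payload 3.1 kg.
Tool frame: the origin (TCP) lies on the centre line of the jaws, within the pads' length; the fingertips stand 25 mm ahead of it and the grasp point (between the pads) lies 6 mm ahead of it (manip.tip_extent is the distance from the TCP to the fingertips, in m); z points along the fingers, y is the line along which they close (so a half turn about z gives the same grasp; the last joint's range is limited). The gripper opens to 85 mm and grips with 20 to 120 N. Pads are 22 mm wide; open, the fingers measure 114 mm over their backs; the gripper's body (76 mm by 85 mm) begins 54 mm behind the grasp point. The pads swing forward as they close: fully open they stand 13 mm farther back than shut.
Start: joints at [1.003, 0.217, 1.613, -0, 1.311, -0.112], TCP at [0.275, 0.561, 0.256] pointing down, gripper open.
Joint ranges: [-2.75, 2.75], [-0.78, 2.1], [0.31, 2.55], [-1.13, 4.27], [0.13, 2.63], [-2.58, 2.58]. Speed limits (rad/s): [2.79, 2.79, 3.14, 3.14, 3.14, 3.14].

### API

Orientations are given as a unit quaternion [x, y, z, w].
In Python, from station import manip gives the robot as it stands. The module is installed in compiled form; this text tells all that it offers.
- The arm moves only by the tool send_rows, never from a script. Its argument "deltas" is a list that holds one entry, the list of rows, each a list of 7 numbers: the shift along the tool's x, y, z in m, then the turn, a rotation vector about the tool's x, y, z in degrees, then the finger opening in m, from 0 to 0.0854. In form: [[[dx, dy, dz, wx, wy, wz, hand], ...]]. A call has exactly 8 rows; each row is the pose to reach, as a shift and turn from the pose commanded when the call began, along the tool's axes at that moment; what a row does not reach only later rows make up. A row lasts 1/8 s, in which the tool goes at most 62.5 mm and 10.7 degrees, less where a joint would pass 70% of its speed; a pose out of reach is approached as far as the arm can. A call with a gripper value outside its range is refused whole. The fingers move at their own pace and stop on an object; "force" is the grip in N (left out, the last holds). Time passes only in rows, so rows that repeat a pose let the fingers close, or fill a call up. It gives the time, the measured TCP pose, the force, the opening and the grip force at its end, in the units of the state.
- manip.read_state(): the state, without advancing time (a new reading comes with each control period).
- manip.camera(name): name is "side" or "top"; returns a dict with "frame" (480x640x3 uint8, red, green, blue), "range_z" (480x640 float32, m along the optical axis (not along the pixel's ray), 0 where there is no reading), "camera_matrix" (3x3 intrinsics, pixels), "R" (3x3) and "t" (3): a world point X has camera coordinates R X + t. Camera axes: x right, y down, z forward; pixel columns grow to the right and rows downward; lengths in m; the calibration is good to about 2 mm. A picture is of the moment at which its call begins.
- manip.hand_in(): hands the job in; it is judged then, once.
The state is a dict: "t": time; "joint_pos": joint angles; "qd": joint speeds; "joint_efforts": joint torques, N m; "eef_pos": TCP position; "orientation": TCP orientation; "ft_force": force on the tool from outside, world axes, zero at the start; "torque": the same for the moment, N m; "finger_gap": finger opening in m; "grip_force": force on a finger pad.
Only numpy, scipy, OpenCV 4.12 (cv2) and the standard library are available. Lean on these libraries where they do the work, as an engineer would, in place of code of your own. Each camera call takes 0.05 s, during which the arm holds its last target. There are 200 camera calls.

### The job

Advance the decorating wheel by one station for the next row of piercing: slide the metal lock plate up out of its slotted bracket and stand it in the empty wooden caddy, then swing the wheel's sprung lever all the way to its stop, once, and let it spring back home. Turn the wheel only with the lever, do not touch the wheel or the clay cone standing on it, and leave the other things on the bench where they are.

Things in the scene. Friction and masses are not known exactly. Their poses are not given: they have to be found in the camera images.
- indexer: Grey fixed base (164 mm across, 46 mm high) of an indexing decorating wheel. Origin on the bench at the wheel's vertical axis. Angles in its frame run anticlockwise from its +x: the lever rests at 64 deg, its stop is at 117 deg, the plate bracket lies at 78 deg, and a fixed upright steel pointer (95 mm high) stands at 180 deg, 105 mm from the axis.
- slot (a point): centre of the floor of the plate's slot, 6 mm above the bench, 135 mm from the axis, in the grey slotted bracket beside the wheel. The slot is 9 mm wide, 74 mm long (radially) and open at the top, 45 mm above the bench.
- lever (a joint): angle of the sprung lever in rad: 0 at home, 0.925 at its stop, growing anticlockwise seen from above, about the axis of the indexer. It needs about 2 N at the grip at home, 6 N at the stop, and springs back by itself. The lock plate in its bracket blocks it after about 0.13 rad.
- lever_grip (a point): centre of the black upright round grip (22 mm across, from 60 to 115 mm above the bench, this point at 90 mm) at the end of the flat steel lever (18 mm wide, 10 mm thick, top at 60 mm), 190 mm from the axis. x points outward along the lever.
- wheel (a joint): angle of the wheel in rad, 0 at the start, growing anticlockwise; one station is 0.785 (45 deg). It stays where it is left.
- wheel_top (a point): centre of the flat top of the round steel wheel: 190 mm across, 20 mm thick, top 100 mm above the bench, 8 black radial marks 45 deg apart, one per station. The ratchet below it drives it forward only.
- lock_plate: plain aluminium plate with a dark round hole near its top, 6 mm thick (its x), 70 mm wide (its y), 165 mm tall (its z), 0.18 kg. Origin: centre of its lower edge. It stands upright in the slotted bracket, its top 171 mm above the bench.
- empty_caddy: plywood box open at the top, empty, fixed to the bench: 64 mm (x) by 130 mm (y), 95 mm high, walls and floor 8 mm (inside 48 by 114 mm). Origin: centre of its underside.
- full_caddy: a second, equal plywood box, fixed, holding three upright wooden ribs up to 158 mm high. The two boxes can stand in either place.
- cone: pierced white clay cone, 88 mm across at the foot, 158 mm tall, standing loose on the middle of the wheel. Origin: centre of its foot.
- egg_big: pierced clay egg, 110 mm tall, about 88 mm across, standing loose. Origin: under its foot.
- egg_small: pierced clay egg, 75 mm tall, about 60 mm across, standing loose. Origin: under its foot.
- bowl: white bowl, 130 mm across, 70 mm high, loose. Origin: under its foot.
- cup: clear plastic cup, 76 mm across, 95 mm high, loose. Origin: under its foot.
- block: cork block, 90 (x) by 50 (y) by 30 mm high, loose. Origin: centre of its underside.
Not all that is in view belongs to the job. What is meant by the lock_plate is not blue or orange, and is the larger of those in its own colour.

How it is judged:
By the outcome, as a careful person would: the job done as asked, in the order asked, and still so for the second after the job is handed in, with the robot touching nothing.
It also fails if it takes over 64 s, if anything falls off the work surface, if the arm or the gripper's body presses on something with over 40 N, if the wrist force passes 120 N, or if a joint passes its speed limit or range.

## Working session

There is one attempt and no reset: what is moved stays moved. The work goes in short steps, Python scripts to look and compute and a tool call to move; the robot and the scene stay as the last step left them, time stands still between calls to the robot, and variables do not carry over. Pictures are saved under pics/ and viewed, at most 10 in all, crops included, and the job is handed in when it is done.

Besides the shell and the picture viewer there is one more tool, called as name([rows], argument=value, ...), one row to a line, values as JSON. send_rows: Moves the arm, as the interface text tells. Its arguments: {"type":"object","properties":{"deltas":{"type":"array"},"force":{"type":"number"}},"required":["deltas"]}

```bash
mkdir -p pics; cat > h.py <<'E'
import numpy as np, cv2
from station import manip
def snap(n):
    c=manip.camera(n); np.savez(''+n+'.npz',**c); return c
def load(n): return dict(np.load(''+n+'.npz'))
def cloud(c):
    K=c['camera_matrix'];z=c['range_z'].astype(float);v,u=np.mgrid[:480,:640]
    P=np.stack([(u-K[0,2])/K[0,0]*z,(v-K[1,2])/K[1,1]*z,z],-1)
    W=(P-c['t'])@c['R']; W[z==0]=np.nan; return W
E
python3 - <<'E'
from h import *
for n in('top','side'):
    c=snap(n);cv2.imwrite(f'pics/{n}0.png',c['frame'][...,::-1]);print(n,c['R'].round(3).tolist(),c['t'],c['camera_matrix'].tolist())
s=manip.read_state();print(s)
E
```

```text
top [[0.022, -1.0, -0.004], [-0.997, -0.022, -0.067], [0.067, 0.005, -0.998]] [0.01619027 0.5591905  1.11273502] [[501.740593181463, 0.0, 319.2022615585365], [0.0, 501.740593181463, 242.58154252767588], [0.0, 0.0, 1.0]]
side [[0.936, 0.352, 0.014], [0.206, -0.514, -0.833], [-0.285, 0.782, -0.554]] [-0.54206987 -0.02662478  1.77504081] [[602.9220717443933, 0.0, 312.9838149122492], [0.0, 602.9220717443933, 234.59734541125854], [0.0, 0.0, 1.0]]
{'t': 0.1, 'joint_pos': array([ 1.00283966e+00,  2.17712716e-01,  1.61480101e+00,  8.95485433e-06,
        1.31133593e+00, -1.12220979e-01]), 'qd': array([-1.20154228e-03, -1.66458280e-03, -3.61751655e-03,  1.03615990e-03,
       -4.05712526e-03,  9.33122144e-05]), 'joint_efforts': array([-5.09792480e-04, -3.98072147e+01, -3.04972208e+01, -1.35839737e-04,
        4.21947887e-03, -1.16917974e-06]), 'eef_pos': array([0.27468704, 0.5606212 , 0.25506344]), 'orientation': array([ 2.25901978e-01,  9.74149384e-01, -1.06242366e-03, -3.80513710e-04]), 'ft_force': array([ 1.02954079, -0.01807538, -0.26490204]), 'torque': array([-0.05934491, -0.02594814, -0.0272599 ]), 'grip_force': 0.0, 'finger_gap': 0.08575223669384495}
```

View pics/top0.png

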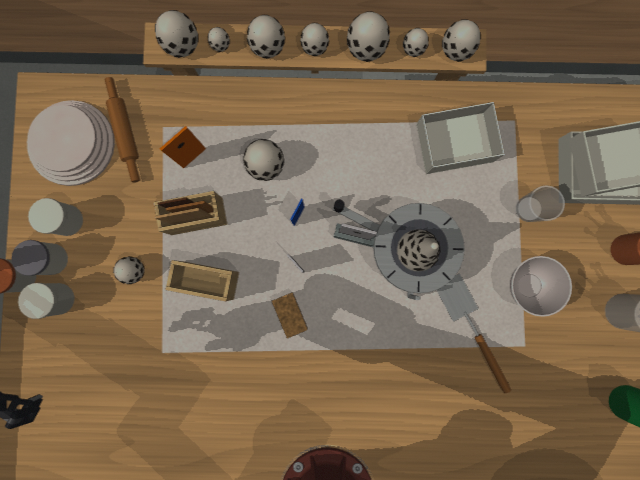

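View pics/side0.png

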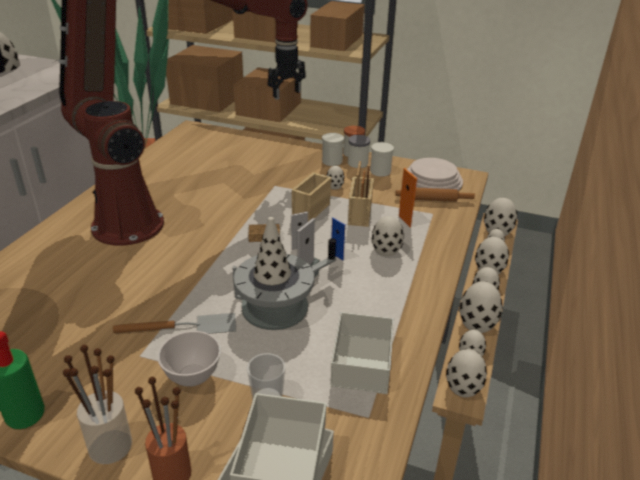

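The top view shows the wheel at about (419,248), the grip at (339,206), the bracket with a plate at (355,233), the empty caddy at (202,280) and the full one at (188,211). There are four plate candidates:
- grey in the bracket, top (355,233)
- grey thin, standing at top (292,257)
- blue at (297,211)
- orange at (183,147)

The grey one in the bracket should be the larger grey, so I'll check that in an enlarged crop and with heights.

```bash
python3 - <<'E'
from h import *
t=load('top');s=load('side')
a=cv2.resize(t['frame'][180:310,150:410],(780,390),interpolation=3)
b=cv2.resize(s['frame'][170:300,230:430],(320,208),interpolation=3)
cv2.imwrite('pics/crop1.png',a[...,::-1])
b=cv2.resize(s['frame'][160:300,230:430],(800,560),interpolation=3)
cv2.imwrite('pics/crop2.png',b[...,::-1])
Wt=cloud(t);Ws=cloud(s)
np.set_printoptions(precision=4,suppress=True)
for u,v in[(419,248),(380,220),(440,205),(460,260),(339,206),(352,226),(356,234),(292,257),(202,280),(171,280),(230,285),(410,20)]:print('top',u,v,Wt[v,u])
for u,v in[(300,225),(308,250),(332,248),(275,290),(338,240),(407,200)]:print('side',u,v,Ws[v,u])
# wheel: points z .09-.106 near
W=np.vstack([Wt.reshape(-1,3),Ws.reshape(-1,3)])
for nm,X in(('top',Wt.reshape(-1,3)),('side',Ws.reshape(-1,3))):
    m=(abs(X[:,2]-.1)<.006)&(np.hypot(X[:,0]-.5,X[:,1]+.2)<.2)
    p=X[m,:2];print(nm,len(p),p.min(0),p.max(0),np.median(X[m,2]))
    if len(p)>20:print(cv2.minEnclosingCircle(p.astype(np.float32)))
E
```

```text
top 419 248 [ 0.5398 -0.1597  0.2086]
top 380 220 [ 0.6148 -0.1098  0.0024]
top 440 205 [ 0.6531 -0.2482 -0.0026]
top 460 260 [ 0.5232 -0.2662  0.1011]
top 339 206 [ 0.6293 -0.0115  0.1137]
top 352 226 [ 0.5826 -0.0359  0.1685]
top 356 234 [ 0.5748 -0.0501  0.0782]
top 292 257 [nan nan nan]
top 202 280 [0.4686 0.2922 0.0088]
top 171 280 [0.4682 0.3368 0.0948]
top 230 285 [0.4603 0.2147 0.0839]
top 410 20 [ 1.3009 -0.2418 -0.3947]
side 300 225 [0.5119 0.0749 0.0797]
side 308 250 [ 0.5806 -0.0435  0.0916]
side 332 248 [ 0.6362 -0.0191  0.0963]
side 275 290 [ 0.5717 -0.2308  0.0999]
side 338 240 [0.6232 0.0714 0.0605]
side 407 200 [0.7539 0.3102 0.0839]
top 5008 [ 0.4401 -0.2755] [ 0.6422 -0.0215] 0.0995471347255794
((0.5544389486312866, -0.14731855690479279), 0.12873093783855438)
side 2355 [ 0.4383 -0.2798] [ 0.6412 -0.0197] 0.1015538159673714
((0.5558907389640808, -0.14926056563854218), 0.1328708827495575)
```

View pics/crop1.png

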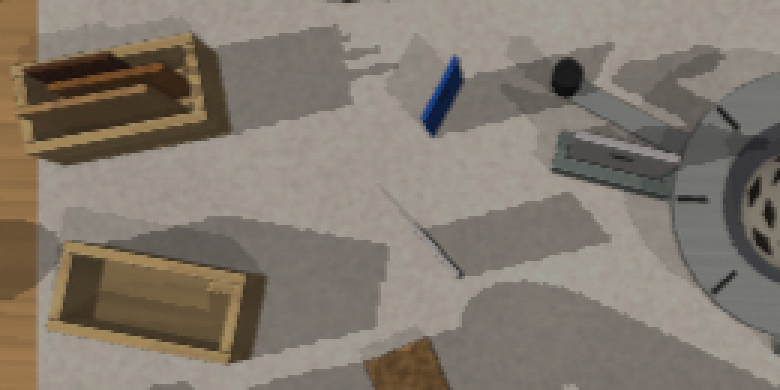

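View pics/crop2.png

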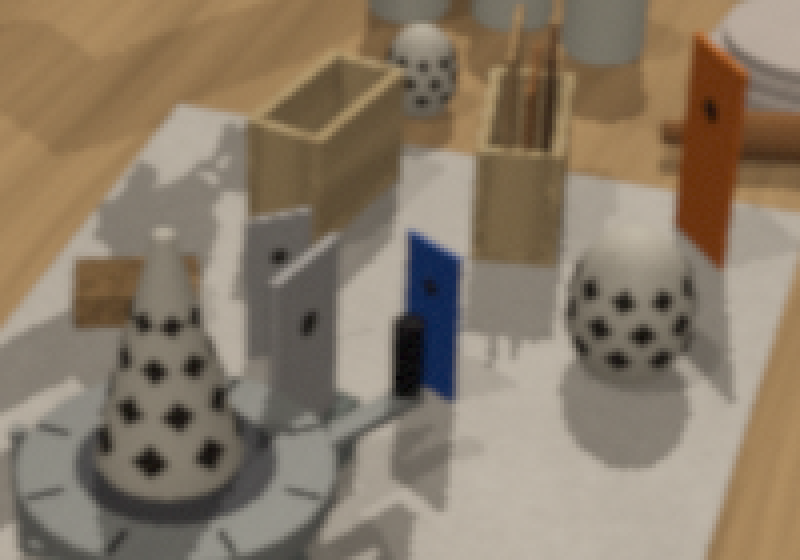

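The crops confirm two grey plates. One stands in the slotted bracket (side about (306,247)) and one is loose on the bench (side about (300,225)). Next I'll check which is larger and fit the geometry.

```bash
python3 - <<'E'
from h import *
from scipy.optimize import least_squares
np.set_printoptions(precision=4,suppress=True)
for nm in('top','side'):
    X=cloud(load(nm)).reshape(-1,3);X=X[~np.isnan(X[:,0])]
    r=np.hypot(X[:,0]-.54,X[:,1]+.177)
    p=X[(abs(X[:,2]-.1)<.005)&(r<.108),:2]
    o,rr=cv2.minEnclosingCircle(p.astype(np.float32));o=np.array(o);print(nm,'wheel',o,rr)
    def sel(lo,hi):
        return X[np.all((X>lo)&(X<hi),1)]
    g=sel([.605,-.045,.07],[.66,.02,.125]);print('grip',len(g),g.min(0),g.max(0),(g.min(0)+g.max(0))/2,'top med',np.median(g[g[:,2]>.11],0) if (g[:,2]>.11).any() else '')
    d=g[:,:2].mean(0)-o;print('  ang',np.degrees(np.arctan2(d[1],d[0])),np.hypot(*d))
    for name,lo,hi in(('plate',[.54,-.1,.11],[.62,0.0,.2]),('greyloose',[.45,.03,.02],[.56,.12,.2])):
        q=sel(lo,hi);
        if len(q)<10:print(name,len(q));continue
        if name=='plate':q=q[np.hypot(*(q[:,:2]-o).T)>.09]
        (c,wh,a)=cv2.minAreaRect(q[:,:2].astype(np.float32));bx=cv2.boxPoints((c,wh,a))
        m=q[:,:2].mean(0);ev,V=np.linalg.eigh(np.cov((q[:,:2]-m).T))
        print(name,len(q),'c',np.array(c),'wh',wh,'ztop',q[:,2].max(),'dir',np.degrees(np.arctan2(V[1,1],V[0,1])),'rad ang',np.degrees(np.arctan2(*(np.array(c)-o)[::-1])),np.hypot(*(np.array(c)-o)))
        for z0 in np.arange(.11,.18,.02):
            k=q[(q[:,2]>=z0)&(q[:,2]<z0+.02)]
            if len(k)>5:
                pr=(k[:,:2]-o);print('   z',z0.round(2),len(k),k[:,:2].mean(0),np.percentile((k[:,:2]-m)@V[:,0],[5,95]),np.percentile((k[:,:2]-m)@V[:,1],[1,99]))
    for name,lo,hi in(('empty',[.38,.19,.085],[.54,.37,.102]),('full',[.54,.19,.085],[.7,.38,.102])):
        q=sel(lo,hi);c,wh,a=cv2.minAreaRect(q[:,:2].astype(np.float32));print(name,len(q),np.array(c),wh,a,np.median(q[:,2]))
    q=sel([.43,-.16,.13],[.65,-.1,.3])
    for name,lo,hi in(('blue',[.58,.04,.02],[.67,.11,.2]),('grn block',[.36,.02,.02],[.45,.12,.06])):
        q=sel(lo,hi);
        if len(q): print(name,len(q),q.min(0),q.max(0))
E
```

```text
top wheel [ 0.5434 -0.174 ] 0.10365374386310577
grip 109 [ 0.6231 -0.022   0.0701] [ 0.6439 -0.001   0.1195] [ 0.6335 -0.0115  0.0948] top med [ 0.6335 -0.0115  0.1139]
  ang 61.51528791871666 0.1849609669508087
plate 213 c [ 0.5776 -0.0496] wh (0.06980350613594055, 0.006620761472731829) ztop 0.17428000944640995 dir 77.15085574142908 rad ang 74.64468552736884 0.1289673137938177
   z 0.11 31 [ 0.5749 -0.0494] [0.0011 0.0018] [-0.0328  0.0333]
   z 0.13 36 [ 0.5749 -0.05  ] [0.0011 0.0018] [-0.0328  0.0349]
   z 0.15 76 [ 0.5765 -0.0503] [-0.004   0.0017] [-0.0334  0.0336]
   z 0.17 70 [ 0.5779 -0.0482] [-0.004   0.0015] [-0.0338  0.0336]
greyloose 67 c [0.5098 0.0773] wh (0.04794173315167427, 0.004257421009242535) ztop 0.11640486186990912 dir -137.59641949227316 rad ang 97.63030451482375 0.25352591083108905
   z 0.11 47 [0.5104 0.078 ] [-0.0022  0.0013] [-0.0244  0.0211]
empty 720 [0.4689 0.2791] (0.13053032755851746, 0.06409924477338791) 80.58811950683594 0.09467428144677939
full 715 [0.6152 0.3109] (0.0648362934589386, 0.13126443326473236) 12.01059341430664 0.09448139128849177
blue 
[... 622 characters left out ...]
0366]
   z 0.15 117 [ 0.5771 -0.0563] [-0.0028  0.0027] [-0.0316  0.037 ]
   z 0.17 49 [ 0.5766 -0.0532] [-0.0031  0.0046] [-0.0327  0.0362]
greyloose 328 c [0.508  0.0746] wh (0.05139251425862312, 0.015284253284335136) ztop 0.11829824189037708 dir 45.216501837226346 rad ang 98.11649903419655 0.25304328559242933
   z 0.11 42 [0.5091 0.0746] [-0.0052  0.0033] [-0.0176  0.0297]
empty 392 [0.466  0.2748] (0.1375938355922699, 0.07028728723526001) 79.52635192871094 0.09348524788832571
full 293 [0.6129 0.3068] (0.0643327459692955, 0.1402103751897812) 12.05126953125 0.09517803254433584
blue 385 [0.5948 0.059  0.02  ] [0.6424 0.0904 0.1215]
grn block 203 [0.3601 0.0468 0.0203] [0.4443 0.1171 0.0372]
```

Checks:
- **Lock plate:** the bracket plate is 70 mm wide with its top at about 0.172. The loose grey one is about 50 mm wide and 0.117 high, so the bracket plate is the lock plate.
- **Plate direction:** 77.15°, which puts the axis at (0.547,-0.181). That predicts the grip at (0.633,-0.012), matching the measured position.

Now I'll work out the first move.

```bash
cat >> h.py <<'E'
from scipy.spatial.transform import Rotation as Ro
def go(x,y,z,yaw,tilt=None):
    "tool-frame shift/turn to TCP at x,y,z, pointing down, tool y axis at yaw deg (world)"
    s=manip.read_state();R=Ro.from_quat(s['orientation'])
    a=np.radians(yaw);yv=np.array([np.cos(a),np.sin(a),0]);zv=np.array([0,0,-1.])
    T=Ro.from_matrix(np.stack([np.cross(yv,zv),yv,zv],1))
    if tilt is not None: T=Ro.from_rotvec(np.radians(tilt))*T
    d=R.inv().apply(np.array([x,y,z])-s['eef_pos']);w=(R.inv()*T).as_rotvec(degrees=True)
    print('t',s['t'],'pos',s['eef_pos'].round(4),'d',d.round(4),'w',w.round(2),'F',s['ft_force'].round(1),'gap',round(s['finger_gap'],4),'gf',s['grip_force'],'q',s['joint_pos'].round(2))
E
python3 - <<'E'
from h import *
go(.5772,-.0505,.215,-12.85)
E
```

```text
t 0.1 pos [0.2747 0.5606 0.2551] d [-0.5406 -0.4155  0.0409] w [-1.200e-01  7.000e-02  7.674e+01] F [ 1.  -0.  -0.3] gap 0.0858 gf 0.0 q [ 1.    0.22  1.61  0.    1.31 -0.11]
```

send_rows([
  [[-0.045,-0.035,0,0,0,8,0.085],[-0.09,-0.069,0,0,0,16,0.085],[-0.135,-0.104,0,0,0,24,0.085],[-0.18,-0.138,0,0,0,32,0.085],[-0.225,-0.173,0,0,0,40,0.085],[-0.27,-0.208,0,0,0,48,0.085],[-0.315,-0.242,0,0,0,56,0.085],[-0.36,-0.277,0,0,0,64,0.085]],
], force=40)

```text
t: 1.1
eef_pos: [0.4767, 0.1523, 0.256]
orientation: [0.709, 0.705, -0.0, -0.0]
ft_force: [1.6, 1.3, -0.6]
finger_gap: 0.085
grip_force: 0.0
```

```bash
python3 -c "
from h import *
go(.5772,-.0505,.215,-12.85)"
```

```text
t 1.1 pos [0.4767 0.1523 0.256 ] d [-0.2021  0.1019  0.0409] w [-1.000e-02 -0.000e+00  1.247e+01] F [ 1.6  1.3 -0.6] gap 0.085 gf 0.0 q [ 0.17 -0.05  1.9   0.    1.29  0.18]
```

send_rows([
  [[-0.045,0.022,0,0,0,3,0.085],[-0.09,0.045,0,0,0,6,0.085],[-0.135,0.067,0,0,0,9,0.085],[-0.18,0.09,0,0,0,12,0.085],[-0.202,0.102,0,0,0,12.5,0.085],[-0.202,0.102,0,0,0,12.5,0.085],[-0.202,0.102,0.02,0,0,12.5,0.085],[-0.202,0.102,0.02,0,0,12.5,0.085]],
])

```text
t: 2.1
eef_pos: [0.5755, -0.0463, 0.2329]
orientation: [0.78, 0.626, -0.002, -0.003]
ft_force: [-0.5, 0.1, 0.2]
finger_gap: 0.0849
grip_force: 0.0
```

```bash
python3 - <<'E'
from h import *
go(.5772,-.0505,.156,-12.85)
c=snap('top');a=cv2.resize(c['frame'][170:300,290:470],(720,520));cv2.imwrite('pics/t2.png',a[...,::-1])
E
```

```text
t 2.1 pos [ 0.5755 -0.0463  0.2329] d [-0.0037  0.0031  0.0769] w [-0.38 -0.01  0.35] F [-0.5  0.1  0.2] gap 0.0849 gf 0.0 q [-0.2   0.14  1.75  0.    1.26  0.02]
```

View pics/t2.png

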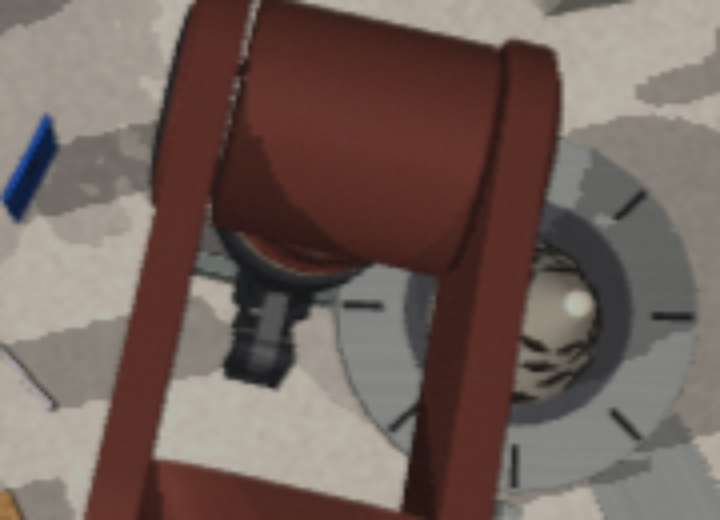

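The picture shows the gripper over the bracket, with the forearm bar passing near the cone at crop (470,300). I'll check its height before going down.

send_rows([
  [[0,0,0,0,0,0,0.085],[0,0,0,0,0,0,0.085],[0,0,0,0,0,0,0.085],[0,0,0,0,0,0,0.085],[0,0,0,0,0,0,0.085],[0,0,0,0,0,0,0.085],[0,0,0,0,0,0,0.085],[0,0,0,0,0,0,0.085]],
])

```text
t: 3.15
eef_pos: [0.578, -0.0482, 0.2363]
orientation: [0.781, 0.625, -0.0, -0.0]
ft_force: [-0.5, 0.5, -0.0]
finger_gap: 0.085
grip_force: 0.0
```

```bash
python3 - <<'E'
from h import *
go(.5772,-.0505,.156,-12.85)
Ws=cloud(snap('side')).reshape(-1,3);Wt=cloud(load('top')).reshape(-1,3)
for X in(Ws,Wt):
    m=(np.hypot(X[:,0]-.547,X[:,1]+.181)<.09)&(X[:,2]>.27);print(m.sum(),np.nanpercentile(X[m,2],[0,5,50,100]) if m.any() else '')
E
```

```text
t 3.15 pos [ 0.578  -0.0482  0.2363] d [-0.0024 -0.0003  0.0803] w [-0.    0.    0.23] F [-0.5  0.5 -0. ] gap 0.085 gf 0.0 q [-0.2   0.14  1.74 -0.    1.26  0.02]
1312 [0.47805228 0.4872748  0.52682927 0.57367371]
347 [0.53080014 0.54138491 0.55516458 0.56727435]
```

send_rows([
  [[-0.002,0,0.015,0,0,0,0.085],[-0.002,0,0.03,0,0,0,0.085],[-0.002,0,0.045,0,0,0,0.085],[-0.002,0,0.06,0,0,0,0.085],[-0.002,0,0.073,0,0,0,0.085],[-0.002,0,0.08,0,0,0,0.085],[-0.002,0,0.08,0,0,0,0.085],[-0.002,0,0.08,0,0,0,0.085]],
])

```text
t: 4.2
eef_pos: [0.5781, -0.0502, 0.157]
orientation: [0.781, 0.625, 0.0, 0.0]
ft_force: [-0.1, -0.2, -0.2]
finger_gap: 0.085
grip_force: 0.0
```

send_rows([
  [[0,0,0,0,0,0,0.06],[0,0,0,0,0,0,0.04],[0,0,0,0,0,0,0.025],[0,0,0,0,0,0,0.015],[0,0,0,0,0,0,0.01],[0,0,0,0,0,0,0],[0,0,0,0,0,0,0],[0,0,0,0,0,0,0]],
])

```text
t: 5.2
eef_pos: [0.5777, -0.0502, 0.1564]
orientation: [0.781, 0.625, 0.0, 0.0]
ft_force: [-1.5, -0.2, -0.2]
finger_gap: 0.0057
grip_force: 39.6
```

send_rows([
  [[0,0,-0.008,0,0,0,0],[0,0,-0.018,0,0,0,0],[0,0,-0.03,0,0,0,0],[0,0,-0.045,0,0,0,0],[0,0,-0.065,0,0,0,0],[0,0,-0.09,0,0,0,0],[0,0,-0.115,0,0,0,0],[0,0,-0.135,0,0,0,0]],
])

```text
t: 6.2
eef_pos: [0.578, -0.0502, 0.2939]
orientation: [0.78, 0.625, 0.001, 0.001]
ft_force: [1.2, 0.5, -1.6]
finger_gap: 0.0054
grip_force: 39.3
```

```bash
python3 - <<'E'
from h import *
go(.468,.278,.30,-9.5)
go(.468,.278,.30,-10)
c=snap('side');cv2.imwrite('pics/s3.png',cv2.resize(c['frame'][100:300,200:440],(720,600))[...,::-1])
E
```

```text
t 6.2 pos [ 0.578  -0.0502  0.2939] d [ 0.2963 -0.179  -0.0065] w [ 0.14  0.01 -3.11] F [ 1.2  0.5 -1.6] gap 0.0054 gf 39.287007451057434 q [-0.21  0.09  1.68 -0.    1.36  0.01]
t 6.2 pos [ 0.578  -0.0502  0.2939] d [ 0.2963 -0.179  -0.0065] w [ 0.14  0.01 -2.61] F [ 1.2  0.5 -1.6] gap 0.0054 gf 39.287007451057434 q [-0.21  0.09  1.68 -0.    1.36  0.01]
```

View pics/s3.png

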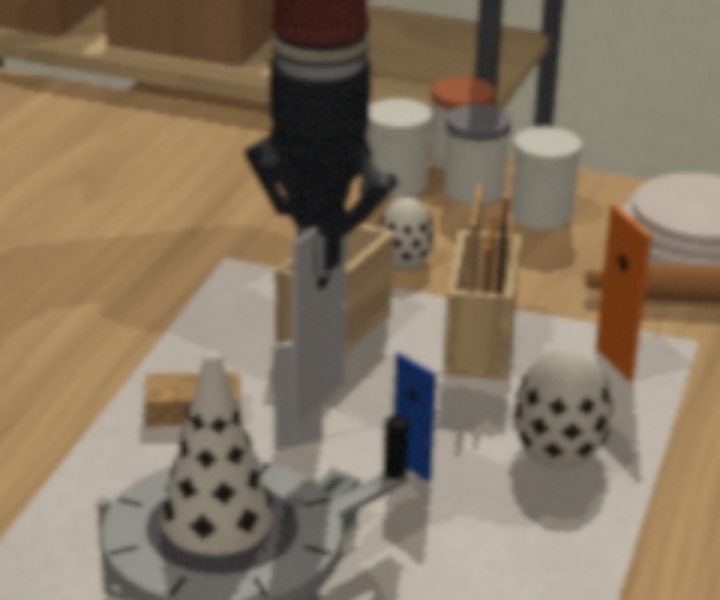

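The plate is held upright and clear of the bracket. I'll carry it to above the empty caddy, leaned a little toward the near wall.

```bash
python3 - <<'E'
from h import *
go(.4497,.281,.30,-9.4,[-.65,-3.95,0])
E
```

```text
t 6.25 pos [ 0.5794 -0.0505  0.297 ] d [ 0.2952 -0.1989 -0.0044] w [-3.59  0.12 -3.21] F [1.  0.2 1. ] gap 0.0056 gf 39.32697057723999 q [-0.21  0.09  1.68 -0.    1.36  0.01]
```

send_rows([
  [[0.025,-0.017,-0.005,0,0,0,0],[0.07,-0.047,-0.005,0,0,0,0],[0.12,-0.08,-0.005,0,0,-1,0],[0.17,-0.115,-0.005,-1,0,-2,0],[0.22,-0.148,-0.005,-2,0,-3,0],[0.265,-0.179,-0.005,-3,0,-3.2,0],[0.29,-0.195,-0.005,-3.8,0,-3.2,0],[0.297,-0.199,-0.005,-3.8,0,-3.2,0]],
])

```text
t: 7.25
eef_pos: [0.447, 0.2847, 0.2962]
orientation: [0.761, 0.648, 0.021, 0.026]
ft_force: [-0.1, -0.6, -1.9]
finger_gap: 0.0055
grip_force: 39.3
```

send_rows([
  [[0,0,0,0,0,0,0],[0,0,0,0,0,0,0],[0,0,0,0,0,0,0],[0,0,0,0,0,0,0],[0,0,0,0,0,0,0],[0,0,0,0,0,0,0],[0,0,0,0,0,0,0],[0,0,0,0,0,0,0]],
])

```text
t: 8.25
eef_pos: [0.4482, 0.2832, 0.2963]
orientation: [0.762, 0.646, 0.021, 0.026]
ft_force: [0.5, 0.5, -1.4]
finger_gap: 0.0054
grip_force: 39.3
```

```bash
python3 - <<'E'
from h import *
go(.4497,.281,.159,-9.4,[-.65,-3.95,0])
np.set_printoptions(precision=4,suppress=True)
X=cloud(snap('side')).reshape(-1,3);X=X[~np.isnan(X[:,0])]
u=np.array([.987,-.163]);v=np.array([.163,.987]);c=np.array([.468,.278])
uv=np.stack([(X[:,:2]-c)@u,(X[:,:2]-c)@v,X[:,2]],1)
q=uv[(abs(uv[:,0])<.05)&(abs(uv[:,1])<.06)&(uv[:,2]>.12)&(uv[:,2]<.27)]
for z in np.arange(.12,.27,.02):
    k=q[abs(q[:,2]-z)<.01]
    if len(k)>5:print(z.round(2),len(k),np.percentile(k[:,:2],[2,50,98],axis=0).ravel())
E
```

```text
t 8.25 pos [0.4482 0.2832 0.2963] d [-0.0017 -0.0073  0.1371] w [-0.21  0.11 -0.  ] F [ 0.5  0.5 -1.4] gap 0.0054 gf 39.33281600475311 q [ 0.45 -0.05  1.82 -0.04  1.31  0.63]
0.14 6 [-0.017  -0.031  -0.0133 -0.0034 -0.0101  0.0184]
0.16 85 [-0.0165 -0.0362 -0.0118 -0.0049 -0.008   0.0352]
0.18 88 [-0.0172 -0.0372 -0.0125 -0.0057 -0.0085  0.0316]
0.2 91 [-0.0196 -0.0404 -0.0141 -0.0056 -0.009   0.0331]
0.22 91 [-0.0196 -0.0368 -0.0158 -0.0045 -0.0115  0.0332]
0.24 94 [-0.0209 -0.0363 -0.0165  0.     -0.013   0.0362]
0.26 91 [-0.0234 -0.0374 -0.0179 -0.0075 -0.0137  0.0342]
```

send_rows([
  [[-0.002,-0.002,0.02,0,0,0,0],[-0.002,-0.003,0.04,0,0,0,0],[-0.002,-0.004,0.06,0,0,0,0],[-0.002,-0.005,0.08,0,0,0,0],[-0.002,-0.006,0.1,0,0,0,0],[-0.002,-0.007,0.115,0,0,0,0],[-0.002,-0.007,0.125,0,0,0,0],[-0.002,-0.007,0.132,0,0,0,0]],
])

```text
t: 9.3
eef_pos: [0.4498, 0.2807, 0.1639]
orientation: [0.762, 0.646, 0.021, 0.026]
ft_force: [-0.3, 0.3, -1.3]
finger_gap: 0.0055
grip_force: 39.3
```

send_rows([
  [[0,0,0.001,0,0,0,0],[0,0,0.002,0,0,0,0],[0,0,0.003,0,0,0,0],[0,0,0.004,0,0,0,0],[0,0,0.005,0,0,0,0],[0,0,0.005,0,0,0,0],[0,0,0.005,0,0,0,0],[0,0,0.005,0,0,0,0]],
])

```text
t: 10.3
eef_pos: [0.45, 0.2806, 0.1592]
orientation: [0.762, 0.646, 0.021, 0.026]
ft_force: [-0.6, -0.2, -1.4]
finger_gap: 0.0054
grip_force: 39.3
```

No contact yet, so I'll lower a little further.

send_rows([
  [[0,0,0.001,0,0,0,0],[0,0,0.002,0,0,0,0],[0,0,0.002,0,0,0,0],[0,0,0.003,0,0,0,0],[0,0,0.003,0,0,0,0],[0,0,0.003,0,0,0,0],[0,0,0.003,0,0,0,0],[0,0,0.003,0,0,0,0]],
])

```text
t: 11.3
eef_pos: [0.4507, 0.2807, 0.1581]
orientation: [0.762, 0.646, 0.021, 0.026]
ft_force: [-4.0, -2.5, 9.1]
finger_gap: 0.0057
grip_force: 41.0
```

send_rows([
  [[0,0,-0.001,0,0,0,0],[0,0,-0.001,0,0,0,0.012],[0,0,-0.001,0,0,0,0.02],[0,0,-0.001,0,0,0,0.03],[0,0,-0.001,0,0,0,0.045],[0,0,-0.001,0,0,0,0.06],[0,0,-0.001,0,0,0,0.06],[0,0,-0.001,0,0,0,0.06]],
])

```text
t: 12.3
eef_pos: [0.4501, 0.2806, 0.1571]
orientation: [0.762, 0.646, 0.021, 0.026]
ft_force: [-0.7, -0.0, -0.1]
finger_gap: 0.0602
grip_force: 0.0
```

send_rows([
  [[0,0,-0.01,0,0,0,0.06],[0,0,-0.03,0,0,0,0.06],[0,0,-0.05,0,0,0,0.06],[0,0,-0.075,0,0,0,0.06],[0,0,-0.1,0,0,0,0.06],[0,0,-0.13,0,0,0,0.06],[0,0,-0.15,0,0,0,0.06],[0,0,-0.15,0,0,0,0.06]],
])

```text
t: 13.3
eef_pos: [0.4414, 0.2831, 0.3099]
orientation: [0.762, 0.646, 0.023, 0.027]
ft_force: [-0.9, 0.1, -0.4]
finger_gap: 0.0598
grip_force: 0.0
```

```bash
python3 - <<'E'
from h import *
c=snap('side');cv2.imwrite('pics/s4.png',cv2.resize(c['frame'][100:300,240:480],(720,600))[...,::-1])
go(.60,-.02,.30,-9.4)
E
```

```text
t 13.35 pos [0.4407 0.2827 0.308 ] d [-0.2726  0.2056  0.0222] w [ 3.91  0.02 -0.01] F [-0.5  0.3 -0.8] gap 0.06 gf 0.0 q [ 0.46 -0.07  1.82 -0.04  1.33  0.63]
```

View pics/s4.png

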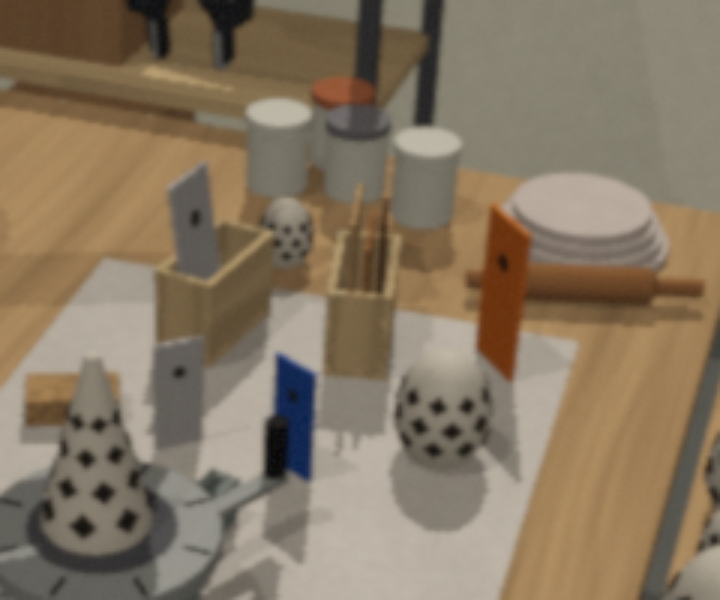

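The plate stands in the empty caddy, leaning on the near wall (crop (195,225)), and the lever and everything else are untouched. Next I'll straddle the grip.

```bash
python3 - <<'E'
from h import *
go(.633,-.012,.22,-26.85)
E
```

```text
t 13.35 pos [0.4407 0.2827 0.308 ] d [-0.2593  0.2313  0.1042] w [ 3.89 -0.57 17.43] F [-0.5  0.3 -0.8] gap 0.06 gf 0.0 q [ 0.46 -0.07  1.82 -0.04  1.33  0.63]
```

send_rows([
  [[-0.03,0.027,0,0,0,2,0.04],[-0.07,0.062,0,1,0,4,0.04],[-0.11,0.098,0.01,2,0,7,0.04],[-0.15,0.134,0.02,3,0,10,0.04],[-0.19,0.17,0.03,3.9,-0.6,13,0.04],[-0.225,0.2,0.05,3.9,-0.6,16,0.04],[-0.25,0.223,0.06,3.9,-0.6,17.4,0.04],[-0.259,0.231,0.07,3.9,-0.6,17.4,0.04]],
])

```text
t: 14.35
eef_pos: [0.6297, -0.0133, 0.2505]
orientation: [0.852, 0.523, -0.003, -0.001]
ft_force: [-0.3, -0.1, -0.2]
finger_gap: 0.0399
grip_force: 0.0
```

send_rows([
  [[0,0,0,0,0,0,0.04],[0,0,0,0,0,0,0.04],[0,0,0,0,0,0,0.04],[0,0,0,0,0,0,0.04],[0,0,0,0,0,0,0.04],[0,0,0,0,0,0,0.04],[0,0,0,0,0,0,0.04],[0,0,0,0,0,0,0.04]],
])

```text
t: 15.35
eef_pos: [0.6299, -0.0117, 0.2527]
orientation: [0.852, 0.524, -0.002, -0.0]
ft_force: [-0.2, -0.3, 0.6]
finger_gap: 0.04
grip_force: 0.0
```

```bash
python3 - <<'E'
from h import *
go(.633,-.012,.103,-26.85)
E
```

```text
t 15.35 pos [ 0.6299 -0.0117  0.2527] d [0.0015 0.0032 0.1497] w [-0.1   0.15  0.02] F [-0.2 -0.3  0.6] gap 0.04 gf 0.0 q [-0.13  0.23  1.6  -0.    1.31  0.34]
```

send_rows([
  [[0.002,0.003,0.02,0,0,0,0.04],[0.002,0.003,0.045,0,0,0,0.04],[0.002,0.003,0.07,0,0,0,0.04],[0.002,0.003,0.09,0,0,0,0.04],[0.002,0.003,0.105,0,0,0,0.04],[0.002,0.003,0.11,0,0,0,0.04],[0.002,0.003,0.115,0,0,0,0.04],[0.002,0.003,0.12,0,0,0,0.04]],
])

```text
t: 16.35
eef_pos: [0.6339, -0.0114, 0.1335]
orientation: [0.852, 0.524, -0.001, 0.001]
ft_force: [0.9, -0.6, -0.6]
finger_gap: 0.0399
grip_force: 0.0
```

send_rows([
  [[0,0,0.005,0,0,0,0.04],[0,0,0.01,0,0,0,0.04],[0,0,0.015,0,0,0,0.04],[0,0,0.02,0,0,0,0.04],[0,0,0.025,0,0,0,0.04],[0,0,0.029,0,0,0,0.04],[0,0,0.029,0,0,0,0.04],[0,0,0.029,0,0,0,0.04]],
])

```text
t: 17.35
eef_pos: [0.6332, -0.0114, 0.1039]
orientation: [0.852, 0.524, -0.001, 0.0]
ft_force: [0.2, -0.2, 0.1]
finger_gap: 0.0403
grip_force: 0.0
```

```bash
python3 - <<'E'
from h import *
go(.633,-.012,.103,-26.85)
for g in(5,10,15,20,25,30,35,40):
  p=np.radians(g);print(g,(.19*(np.cos(p)-1)).round(4),(-.19*np.sin(p)).round(4))
c=snap('side');cv2.imwrite('pics/s5.png',cv2.resize(c['frame'][150:330,220:420],(660,594))[...,::-1])
E
```

```text
t 17.35 pos [ 0.6332 -0.0114  0.1039] d [-0.0006  0.0001  0.0009] w [-0.08  0.14  0.03] F [ 0.2 -0.2  0.1] gap 0.0403 gf 0.0 q [-0.13  0.4   1.69 -0.    1.05  0.34]
5 -0.0007 -0.0166
10 -0.0029 -0.033
15 -0.0065 -0.0492
20 -0.0115 -0.065
25 -0.0178 -0.0803
30 -0.0255 -0.095
35 -0.0344 -0.109
40 -0.0445 -0.1221
```

View pics/s5.png

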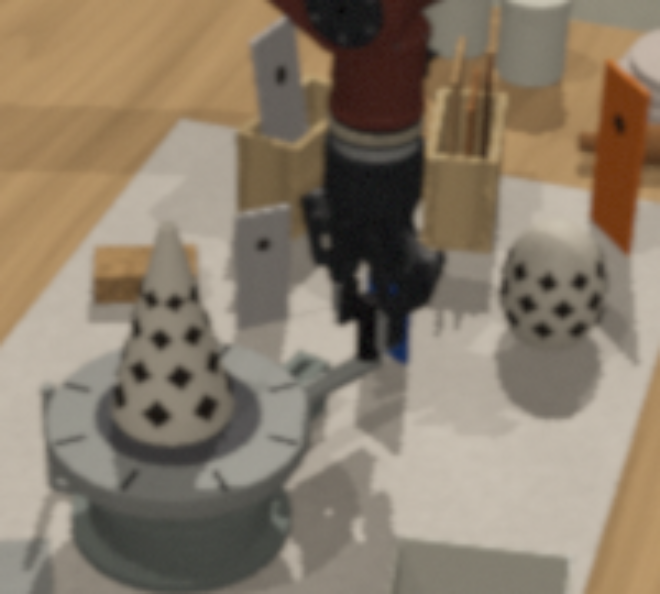

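The fingers straddle the black grip at crop (370,330) with no contact force. Now I'll swing along the arc.

send_rows([
  [[0,-0.005,0,0,0,-1.5,0.04],[-0.0003,-0.01,0,0,0,-3,0.04],[-0.0007,-0.0166,0,0,0,-5,0.04],[-0.0016,-0.0248,0,0,0,-7.5,0.04],[-0.0029,-0.033,0,0,0,-10,0.04],[-0.0045,-0.0411,0,0,0,-12.5,0.04],[-0.0065,-0.0492,0,0,0,-15,0.04],[-0.0088,-0.0571,0,0,0,-17.5,0.04]],
])

```text
t: 18.4
eef_pos: [0.5788, 0.0062, 0.1041]
orientation: [0.761, 0.648, -0.001, 0.001]
ft_force: [4.5, -2.8, -2.5]
finger_gap: 0.04
grip_force: 2.1
```

```bash
cat >> h.py <<'E'
def arc(O=np.array([.547,-.181]),yaw0=-26.85):
    s=manip.read_state();d=s['eef_pos'][:2]-O;m=Ro.from_quat(s['orientation']).as_matrix()
    th=np.degrees(np.arctan2(d[1],d[0]));e=np.array([-d[1],d[0]])/np.hypot(*d)
    print('t',s['t'],'r',np.hypot(*d).round(4),'phi',(th-63.15).round(2),'yawphi',(np.degrees(np.arctan2(m[1,1],m[0,1]))-yaw0).round(2),'z',s['eef_pos'][2].round(4),'Ftan',(s['ft_force'][:2]@e).round(1),'Frad',(s['ft_force'][:2]@d/np.hypot(*d)).round(1))
E
python3 -c "
from h import *
arc()"
```

```text
t 18.4 r 0.1899 phi 17.22 yawphi 17.68 z 0.1041 Ftan -4.9 Frad -2.0
```

send_rows([
  [[-0.0002,-0.0083,0,0,0,-2.5,0.04],[-0.0007,-0.0166,0,0,0,-5,0.04],[-0.0016,-0.0248,0,0,0,-7.5,0.04],[-0.0029,-0.033,0,0,0,-10,0.04],[-0.0045,-0.0411,0,0,0,-12.5,0.04],[-0.0065,-0.0492,0,0,0,-15,0.04],[-0.0088,-0.0571,0,0,0,-17.5,0.04],[-0.0115,-0.065,0,0,0,-20,0.04]],
])

```text
t: 19.4
eef_pos: [0.5135, 0.0057, 0.1046]
orientation: [0.637, 0.771, 0.0, 0.002]
ft_force: [6.0, -1.2, -4.2]
finger_gap: 0.04
grip_force: 2.6
```

```bash
python3 -c "
from h import *
arc()"
```

```text
t 19.4 r 0.1896 phi 37.03 yawphi 37.67 z 0.1046 Ftan -5.7 Frad -2.2
```

send_rows([
  [[-0.0002,-0.0083,0,0,0,-2.5,0.04],[-0.0007,-0.0166,0,0,0,-5,0.04],[-0.0016,-0.0248,0,0,0,-7.5,0.04],[-0.0029,-0.033,0,0,0,-10,0.04],[-0.0045,-0.0411,0,0,0,-12.5,0.04],[-0.0054,-0.0452,0,0,0,-13.7,0.04],[-0.0065,-0.0492,0,0,0,-15,0.04],[-0.0065,-0.0492,0,0,0,-15,0.04]],
])

```text
t: 20.4
eef_pos: [0.4661, -0.0096, 0.1048]
orientation: [0.532, 0.847, -0.0, 0.001]
ft_force: [4.7, 1.0, -1.7]
finger_gap: 0.04
grip_force: 2.4
```

send_rows([
  [[-0.0001,-0.0025,0,0,0,-0.8,0.04],[-0.0001,-0.005,0,0,0,-1.5,0.04],[-0.0002,-0.0075,0,0,0,-2.2,0.04],[-0.0003,-0.01,0,0,0,-3,0.04],[-0.0003,-0.01,0,0,0,-3,0.04],[-0.0003,-0.01,0,0,0,-3,0.04],[-0.0003,-0.01,0,0,0,-3,0.04],[-0.0003,-0.01,0,0,0,-3,0.04]],
])

```text
t: 21.4
eef_pos: [0.4574, -0.0141, 0.1048]
orientation: [0.51, 0.86, -0.0, 0.001]
ft_force: [5.4, 1.5, -1.8]
finger_gap: 0.0401
grip_force: 2.5
```

```bash
python3 -c "
from h import *
arc()"
```

```text
t 21.4 r 0.1894 phi 55.08 yawphi 55.52 z 0.1048 Ftan -5.5 Frad -1.2
```

Force is 5.5 N and it hasn't reached the stop yet. I'll creep on.

send_rows([
  [[0,-0.001,0,0,0,-0.3,0.04],[0,-0.002,0,0,0,-0.6,0.04],[0,-0.003,0,0,0,-0.9,0.04],[-0.0001,-0.004,0,0,0,-1.2,0.04],[-0.0001,-0.005,0,0,0,-1.5,0.04],[-0.0001,-0.005,0,0,0,-1.5,0.04],[-0.0001,-0.005,0,0,0,-1.5,0.04],[-0.0001,-0.005,0,0,0,-1.5,0.04]],
])

```text
t: 22.4
eef_pos: [0.4558, -0.0154, 0.1048]
orientation: [0.499, 0.866, 0.003, 0.003]
ft_force: [14.0, 5.9, -10.9]
finger_gap: 0.0399
grip_force: 7.7
```

```bash
python3 -c "
from h import *
arc()"
```

```text
t 22.4 r 0.189 phi 55.71 yawphi 56.93 z 0.1048 Ftan -15.1 Frad -1.6
```

The stop is reached: φ is 55.7° as predicted, and the force jumped to 15 N. Now I'll ride back so the lever springs home gently.

send_rows([
  [[-0.0002,0.0083,0,0,0,2.5,0.04],[-0.0007,0.0166,0,0,0,5,0.04],[-0.0016,0.0248,0,0,0,7.5,0.04],[-0.0029,0.033,0,0,0,10,0.04],[-0.0045,0.0411,0,0,0,12.5,0.04],[-0.0065,0.0492,0,0,0,15,0.04],[-0.0088,0.0571,0,0,0,17.5,0.04],[-0.0115,0.065,0,0,0,20,0.04]],
])

```text
t: 23.4
eef_pos: [0.5148, 0.0061, 0.1048]
orientation: [0.642, 0.767, -0.001, 0.0]
ft_force: [3.9, 0.1, 0.7]
finger_gap: 0.0399
grip_force: 1.5
```

send_rows([
  [[-0.0002,0.0083,0,0,0,2.5,0.04],[-0.0007,0.0166,0,0,0,5,0.04],[-0.0016,0.0248,0,0,0,7.5,0.04],[-0.0029,0.033,0,0,0,10,0.04],[-0.0045,0.0411,0,0,0,12.5,0.04],[-0.0065,0.0492,0,0,0,15,0.04],[-0.0088,0.0571,0,0,0,17.5,0.04],[-0.0115,0.065,0,0,0,20,0.04]],
])

```text
t: 24.4
eef_pos: [0.5803, 0.0062, 0.1044]
orientation: [0.765, 0.644, -0.001, -0.0]
ft_force: [1.6, 0.2, 0.8]
finger_gap: 0.0399
grip_force: 1.0
```

```bash
python3 -c "
from h import *
arc()"
```

```text
t 24.4 r 0.1901 phi 16.77 yawphi 16.97 z 0.1044 Ftan -1.6 Frad 0.5
```

send_rows([
  [[-0.0002,0.0083,0,0,0,2.5,0.04],[-0.0007,0.0166,0,0,0,5,0.04],[-0.0016,0.0248,0,0,0,7.5,0.04],[-0.0029,0.033,0,0,0,10,0.04],[-0.0045,0.0411,0,0,0,12.5,0.04],[-0.0065,0.0492,0,0,0,15,0.04],[-0.0083,0.0555,0,0,0,17,0.04],[-0.0083,0.0555,0,0,0,17,0.04]],
])

```text
t: 25.4
eef_pos: [0.6325, -0.0117, 0.1034]
orientation: [0.852, 0.524, -0.002, -0.001]
ft_force: [-0.9, -0.0, 0.2]
finger_gap: 0.0398
grip_force: 0.0
```

send_rows([
  [[0,0,0,0,0,0,0.04],[0,0,0,0,0,0,0.04],[0,0,0,0,0,0,0.04],[0,0,0,0,0,0,0.04],[0,0,0,0,0,0,0.04],[0,0,0,0,0,0,0.04],[0,0,0,0,0,0,0.04],[0,0,0,0,0,0,0.04]],
])

```text
t: 26.4
eef_pos: [0.633, -0.0117, 0.1037]
orientation: [0.852, 0.524, -0.002, -0.0]
ft_force: [0.3, -0.3, -0.2]
finger_gap: 0.0398
grip_force: 0.0
```

```bash
python3 -c "
from h import *
arc()"
```

```text
t 26.4 r 0.1899 phi -0.08 yawphi 0.03 z 0.1037 Ftan -0.4 Frad -0.1
```

The lever is home and contact is free. I'll lift out and retreat toward the start.

send_rows([
  [[0,0,-0.01,0,0,0,0.04],[0,0,-0.03,0,0,0,0.04],[0,0,-0.06,0,0,0,0.04],[0,0,-0.09,0,0,0,0.04],[0,0,-0.12,0,0,0,0.04],[0,0,-0.15,0,0,0,0.04],[0,0,-0.19,0,0,0,0.04],[0,0,-0.22,0,0,0,0.04]],
])

```text
t: 27.4
eef_pos: [0.6342, -0.0114, 0.3282]
orientation: [0.852, 0.524, 0.0, 0.001]
ft_force: [0.0, 0.2, -0.6]
finger_gap: 0.0397
grip_force: 0.0
```

```bash
python3 -c "
from h import *
go(.40,.42,.35,-26.85)"
```

```text
t 27.4 pos [ 0.6342 -0.0114  0.3282] d [ 0.2793 -0.4036 -0.0232] w [0.16 0.05 0.03] F [ 0.   0.2 -0.6] gap 0.0397 gf 0.0 q [-0.13  0.19  1.51 -0.    1.44  0.34]
```

send_rows([
  [[0.03,-0.044,0,0,0,0,0.04],[0.062,-0.09,-0.01,0,0,0,0.04],[0.094,-0.136,-0.02,0,0,0,0.04],[0.126,-0.182,-0.02,0,0,0,0.04],[0.158,-0.228,-0.02,0,0,0,0.04],[0.19,-0.274,-0.02,0,0,0,0.04],[0.22,-0.318,-0.02,0,0,0,0.04],[0.25,-0.36,-0.02,0,0,0,0.04]],
])

```text
t: 28.4
eef_pos: [0.4242, 0.3758, 0.3461]
orientation: [0.852, 0.524, 0.0, -0.0]
ft_force: [0.4, 0.8, 0.3]
finger_gap: 0.0398
grip_force: 0.0
```

send_rows([
  [[0,0,0,0,0,0,0.04],[0,0,0,0,0,0,0.04],[0,0,0,0,0,0,0.04],[0,0,0,0,0,0,0.04],[0,0,0,0,0,0,0.04],[0,0,0,0,0,0,0.04],[0,0,0,0,0,0,0.04],[0,0,0,0,0,0,0.04]],
])

```text
t: 29.4
eef_pos: [0.4252, 0.3743, 0.3437]
orientation: [0.852, 0.524, -0.002, -0.0]
ft_force: [-0.4, -0.9, -0.0]
finger_gap: 0.0398
grip_force: 0.0
```

```bash
python3 - <<'E'
from h import *
a=load('side')['frame'];o=load('top')
c=snap('top')['frame'];s=snap('side')['frame']
cv2.imwrite('pics/f.png',np.vstack([cv2.resize(c[130:310,260:500],(600,300)),cv2.resize(s[130:330,150:450],(600,300))])[...,::-1])
E
```

```text
(no output)
```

View pics/f.png

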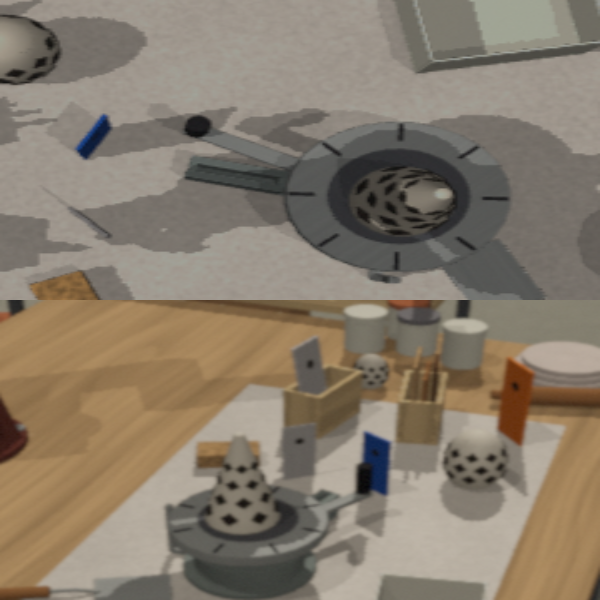

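The final views show the bracket empty, the plate standing in the empty caddy, the lever back home (top crop (197,126)) and the wheel marks on a station again. The cone is upright in the centre and the other things look undisturbed.

```bash
python3 -c "
from station import manip
print(manip.hand_in())"
```

```text
the job is handed in; nothing more can be done
None
```

The job is handed in at about 29 s: the lock plate stands in the empty caddy, leaning on its near wall; the lever went to its stop once and sprang back home. The wheel's marks sit on a station again, but since all the marks look alike, I take the one-station advance from the full lever stroke.

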